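# Clear and hold open the damp-box lid

## Robot

A 7-joint arm with a two-finger parallel gripper is mounted at the origin on the work surface. World frame = base frame: x ahead of the robot, y to its left, z up, the work surface at z = 0. Lengths are in mm, angles in rad, forces in N, time in s.
With the tool pointing down it reaches from about 400 to 875 mm from the base axis. Payload 4.4 kg.
Tool frame: the origin (TCP) lies midway between the tips of the shut fingers; the grasp point (between the pads) lies 19 mm behind it; z points along the fingers, y is the line along which they close (so a half turn about z gives the same grasp; the last joint's range is limited). The gripper opens to 85 mm and grips with 20 to 120 N. Pads are 22 mm wide; open, the fingers measure 114 mm over their backs; the gripper's body (76 mm by 85 mm) begins 54 mm behind the grasp point. The pads swing forward as they close: fully open they stand 13 mm farther back than shut.
Start: joints at [-1.197, 0.628, 0.038, 1.517, -0.027, 0.996, -0.02], TCP at [276.722, 588.169, 231.313] pointing down, gripper open.
Joint ranges: [-3.06, 3.06], [-0.37, 2.12], [-1.25, 1.32], [0.18, 2.47], [-1.1, 4.24], [0.23, 1.98], [-2.94, 2.94]. Speed limits (rad/s): [2.57, 2.57, 3.14, 3.14, 3.14, 3.14, 3.14].

## Interface

Orientations are given as [roll, pitch, yaw] about the fixed x, y, z axes, in that order (R = Rz(yaw) Ry(pitch) Rx(roll)).
In Python, from cell import read_state, get_image, finish_job gives the robot as it stands.
- The arm moves only by the tool send_rows, never from a script. Its argument "series" is a list of rows, each an object of numbers: "ax", "ay", "az": the turn, a rotation vector about the tool's x, y, z in rad; "dx", "dy", "dz": the shift along the tool's x, y, z in cm; "hand": the closure, from 0 (fully open) to 1 (shut). In form: [{"ax": .., "ay": .., "az": .., "dx": .., "dy": .., "dz": .., "hand": ..}, ...]. A call has 1 to 10 rows; each row is the pose to reach, as a shift and turn from the pose commanded when the call began, along the tool's axes at that moment; what a row does not reach only later rows make up. A row lasts 1/10 s, in which the tool goes at most 50 mm and 8.59 degrees, less where a joint would pass 70% of its speed; a pose out of reach is approached as far as the arm can. A call with a gripper value outside its range is refused whole. The fingers move at their own pace and stop on an object; the grip force is fixed at half the most. Time passes only in rows, so rows that repeat a pose let the fingers close. It gives the time, the measured TCP pose, the force, the opening and the grip force at its end, in the units of the state.
- read_state(): the state, without advancing time (a new reading comes with each control period).
- get_image(name): name is "scene" or "top" or "wrist"; returns a dict with "pixels" (480x640x3 uint8, red, green, blue), "mtx" (3x3 intrinsics, pixels), "R" (3x3) and "t" (3): a world point X has camera coordinates R X + t. Camera axes: x right, y down, z forward; pixel columns grow to the right and rows downward; lengths in mm; the calibration is good to about 2 mm. A picture is of the moment at which its call begins. There is no depth.
- finish_job(): hands the job in; it is judged then, once.
The state is a dict: "clock": time; "qpos": joint angles; "qd": joint speeds; "tau": joint torques, N m; "eef_pos": TCP position; "tool_rot": TCP orientation; "force": force on the tool from outside, world axes, zero at the start; "torque": the same for the moment, N m; "width": finger opening in mm; "gripper_force": force on a finger pad.
Only numpy, scipy, OpenCV 4.12 (cv2) and the standard library are available. Lean on these libraries where they do the work, as an engineer would, in place of code of your own. Each camera call takes 0.05 s, during which the arm holds its last target. There are 200 camera calls.

## Task

A bisque tumbler has been left standing on the lid of the damp box: lift it off and stand it gently, upright, in the middle of the wooden ware board. Then raise the lid by its bar handle to 45 degrees and finish while still holding it there, because it falls shut if let go and someone needs to reach inside. Leave the mug, the glaze bottle and the brush jar as they stand.

Things in the scene. Friction and masses are not known exactly. Their poses are not given: they have to be found in the camera images.
- damp_box: Grey plastic storage box with a white hinged lid, 200 mm deep (x) by 240 mm wide (y), rim 120 mm above the table; fixed to the table. Origin: centre of its underside. Its x axis points from the handle side (near the robot) to the hinge side, y along the hinge, z up.
- lid (a joint): Angle of the damp box's lid, rad: 0 = shut and level, grows as the handle side rises; 45 degrees = 0.785; stop at 1.4. The hinge is free, so the lid (about 0.35 kg) always falls shut. The lid is a flat white slab, 206 x 246 mm and 12 mm thick; shut, its top face is 132 mm above the table.
- lid_hinge (a point): Point on the hinge line (which runs along the box's y axis) at the middle of the box's far rim, 100 mm along the box's +x from its origin and 120 mm up. The lid turns about it.
- lid_handle (a point): Middle of the lid's steel bar handle: a round bar 12 mm thick and 110 mm long, parallel to the hinge, carried on two end posts of the same bar; its centre line is 45 mm above the lid's top face and 185 mm from the hinge towards the robot (57 mm above the hinge when shut). Moves and turns with the lid.
- tumbler_mid (a point): Centre, half-way up, of the loose bisque tumbler that stands on the lid: off-white, round, open at the top, without handle, 90 mm high, 60 mm across (54 mm at the foot), about 160 g. Its z axis points up out of the mouth.
- board_top (a point): Centre of the top face of the ware board: a plain square wooden board, 130 x 130 mm and 12 mm thick, fixed on the table to the left or right of the box, empty. Axes along its edges, z up.
- mug_mid (a point): Bystander: loose white glazed mug with a handle, 76 mm across, 85 mm high; point at its centre half-way up. On the other side of the box from the ware board.
- bottle_mid (a point): Bystander: loose clear glaze bottle with a white cap, 54 mm across, 130 mm high; point at its centre half-way up. Beside the far part of the box, on the left.
- jar_mid (a point): Bystander: loose blue ceramic jar with brushes in it, 72 mm across, 100 mm high (brushes to 200 mm); point at the jar's centre half-way up. Beside the far part of the box, on the right.
Things that resemble listed ones, but are neither listed nor needed, are in the scene too. Leave any blue, red or yellow look-alike of the part that bears tumbler_mid alone.

How it is judged:
By the outcome, as a careful person would: the job done as asked, in the order asked, and still so for the second after the job is handed in, while the arm keeps its last pose, push and grip.
It also fails if it takes over 53 s, if anything falls off the work surface, if the arm or the gripper's body presses on something with over 40 N, if the wrist force passes 120 N, or if a joint passes its speed limit or range.

## Working session

There is one attempt and no reset: what is moved stays moved. The work goes in short steps, Python scripts to look and compute and a tool call to move; the robot and the scene stay as the last step left them, time stands still between calls to the robot, and variables do not carry over. Pictures are saved under pics/ and viewed, at most 10 in all, crops included, and the job is handed in when it is done.

Besides the shell and the picture viewer there is one more tool, called after ">>>" as name([rows], argument=value, ...), one row to a line, values as JSON. send_rows: Moves the arm, as the interface text tells. Its arguments: {"type":"object","properties":{"series":{"type":"array","items":{"type":"object","properties":{"ax":{"type":"number"},"ay":{"type":"number"},"az":{"type":"number"},"dx":{"type":"number"},"dy":{"type":"number"},"dz":{"type":"number"},"hand":{"type":"number"}}}}},"required":["series"]}

```bash
mkdir -p pics; ls; python3 - <<'E'
from cell import *
import cv2,pickle
d={}
for n in("scene","top"):
    i=get_image(n); d[n]=i; cv2.imwrite(f"pics/{n}0.png",i["pixels"][:,:,::-1]); print(n,i["mtx"],i["R"],i["t"])
pickle.dump(d,open("im0.pkl","wb"))
print(read_state())
E
```

```text
pics
scene [[484.60303872   0.         313.87799875]
 [  0.         484.60303872 233.63750177]
 [  0.           0.           1.        ]] [[ 0.84674434  0.53164302 -0.01948635]
 [ 0.31844733 -0.53585008 -0.78195651]
 [-0.42616349  0.65591187 -0.62302833]] [-515.64626348  -87.61784423 1507.73735017]
top [[446.76817527   0.         315.10279819]
 [  0.         446.76817527 229.35494399]
 [  0.           0.           1.        ]] [[-0.06118681 -0.99812077 -0.00333122]
 [-0.97422309  0.06044719 -0.21733731]
 [ 0.21713025 -0.01005282 -0.97609087]] [ 30.08852304 647.16539796 952.89341101]
{'clock': 0.1, 'qpos': array([-1.19679886,  0.62927775,  0.0384471 ,  1.51828203, -0.02700517,
        0.99628969, -0.02002856]), 'qd': array([-0.00037212, -0.00132738,  0.00049112, -0.00485013,  0.00040057,
       -0.00074812, -0.00047634]), 'tau': array([ 3.09228468e-03, -5.64521027e+01,  1.23046551e+00, -1.93966556e+01,
        1.12400003e-02,  5.44597962e-03, -1.15553220e-05]), 'eef_pos': array([276.47270398, 587.64431528, 230.46096407]), 'tool_rot': array([-3.13985389e+00,  1.62398448e-05,  2.70176161e+00]), 'force': array([-0.13985897,  0.77066087,  0.29252655]), 'torque': array([-0.01379221,  0.0282641 ,  0.02290686]), 'gripper_force': 0.0, 'width': 85.42754758798802}
```

View pics/scene0.png

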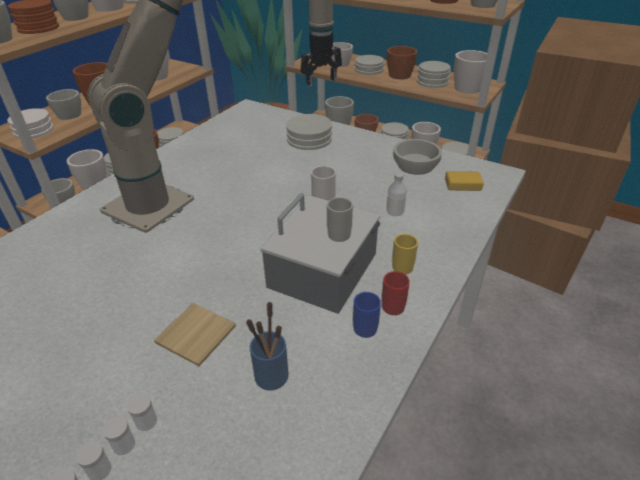

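View pics/top0.png

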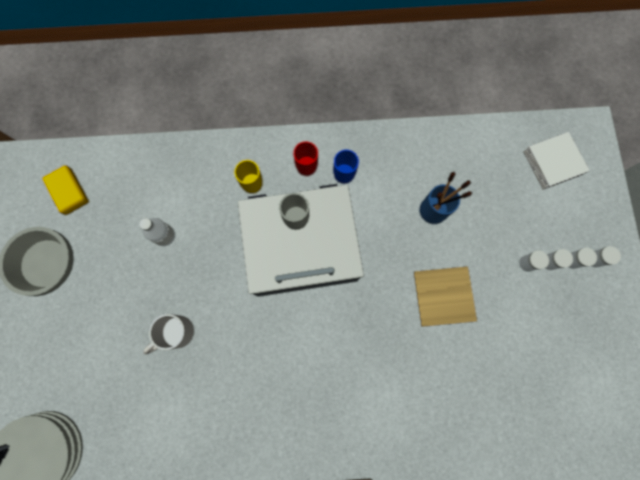

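The scene view shows the box at about (322,245) with a tumbler on its lid at (340,218), the board at (195,333), the mug at (323,183) and the bottle at (397,197).

In the top view, what could be taken for the tumbler:
- off-white cup on the lid (294,210)
- white mug with handle (172,332)
- yellow cup (248,177)
- red cup (306,157)
- blue cup (346,165)
- small white pots (540–610,258)

I choose (294,210), as it stands on the lid, is off-white and has no handle. I'll check it in a crop.

```bash
python3 - <<'E'
import pickle,cv2
d=pickle.load(open("im0.pkl","rb"))
c=d["top"]["pixels"][140:340,230:490,::-1]
cv2.imwrite("pics/c0.png",cv2.resize(c,None,fx=3,fy=3,interpolation=cv2.INTER_CUBIC))
c=d["scene"]["pixels"][165:365,150:410,::-1]
cv2.imwrite("pics/c1.png",cv2.resize(c,None,fx=3,fy=3,interpolation=cv2.INTER_CUBIC))
E
```

```text
(no output)
```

View pics/c0.png

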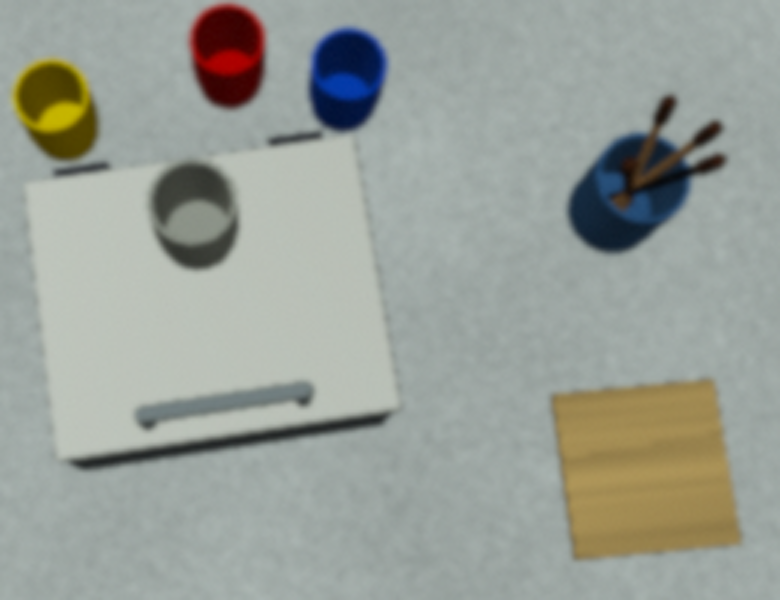

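View pics/c1.png

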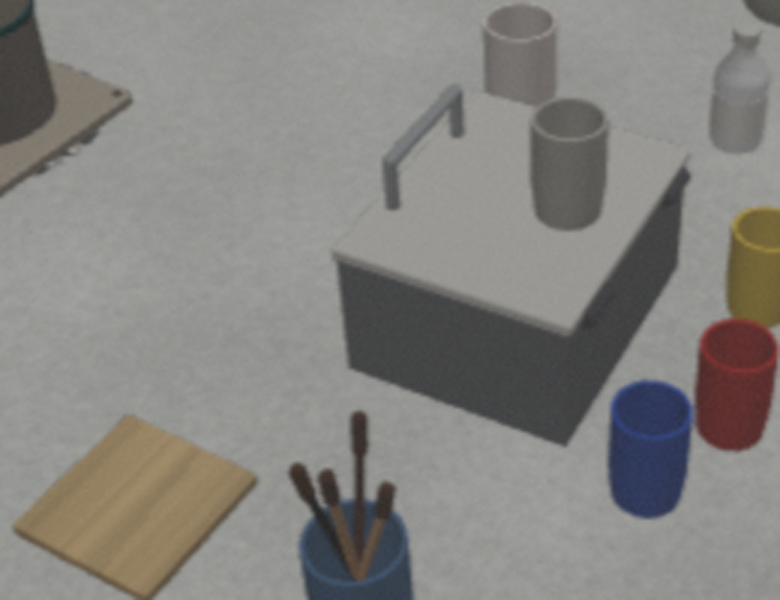

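The crops confirm the choice: an off-white cup without handle, on the lid near the hinge (c0 rim centre about (193,203)). The lid corners, the bar from (147,412) to (303,390) and the board corners can all be seen. I'll fit the poses from both views.

```bash
cat > h.py <<'E'
import numpy as np,pickle
from scipy.optimize import least_squares
from scipy.spatial.transform import Rotation as Ro
def proj(c,X):
    p=(np.atleast_2d(X)@c["R"].T+c["t"])@c["mtx"].T; return p[:,:2]/p[:,2:]
def unz(uv,o): return (np.array(uv,float)+.5)/3-.5+o
def planar(x,P):
    c,s=np.cos(x[2]),np.sin(x[2]); P=np.atleast_2d(P)
    return np.c_[x[0]+c*P[:,0]-s*P[:,1],x[1]+s*P[:,0]+c*P[:,1],P[:,2]]
def local(st,Xw,yaw):  # shift in tool axes, cm
    R=Ro.from_euler('xyz',st["tool_rot"]).as_matrix(); return R.T@(np.array(Xw)-st["eef_pos"])/10
E
python3 - <<'E'
from h import *
d=pickle.load(open("im0.pkl","rb")); T,S=d["top"],d["scene"]
ot=np.array([230,140]);os_=np.array([150,165])
def fit(name,x0,PT,uT,PS,uS):
    f=lambda x:np.r_[(proj(T,planar(x,PT))-unz(uT,ot)).ravel(),(proj(S,planar(x,PS))-unz(uS,os_)).ravel()]
    r=least_squares(f,x0,loss='soft_l1'); print(name,r.x.round(3)); print(f(r.x).reshape(-1,2).round(1).tolist()); return r.x
A,B,z=103,123,132
# far-left,far-right,near-right,near-left (box frame +x far,+y left)
L=[[A,B,z],[A,-B,z],[-A,-B,z],[-A,B,z]]
H=[[-85,49,183],[-85,-49,183]]
fit("box",[600,0,0],L+H,[[25,184],[352,136],[398,407],[60,460],[147,412],[303,390]],[L[2],L[1],L[0],H[1],H[0]],[[335,252],[570,327],[690,153],[390,160],[460,90]])
b=65
Bd=[[b,b,12],[b,-b,12],[-b,-b,12],[-b,b,12]]
fit("board",[500,-250,0],Bd,[[552,396],[714,379],[741,543],[576,559]],[Bd[3],Bd[0],Bd[1],Bd[2]],[[128,415],[257,480],[147,598],[14,527]])
f=lambda x:np.r_[(proj(T,[x[0],x[1],x[2]])-unz([193,203],ot)).ravel(),(proj(S,[x[0],x[1],x[2]])-unz([568.5,121],os_)).ravel(),(x[2]-222)*.1]
r=least_squares(f,[650,0,222]);print("tumbler rim",r.x,r.fun)
E
```

```text
box [6.19528e+02 2.55070e+01 9.30000e-02]
[[-1.1, -1.1], [0.8, -1.7], [2.0, 0.3], [-1.4, 0.7], [1.6, -0.0], [-1.7, -0.2], [-2.1, -0.2], [0.1, 1.1], [0.3, -1.4], [0.7, -2.3], [-3.1, -0.0]]
board [ 4.83939e+02 -3.05025e+02  3.50000e-02]
[[-0.2, -1.3], [-0.1, -0.8], [0.4, -0.1], [-0.1, 0.1], [0.0, -0.4], [0.3, -1.8], [-0.6, 0.0], [-1.2, -0.2]]
tumbler rim [662.14753642  30.85923295 220.1296784 ] [-0.16430128 -0.22385282 -0.31211362  0.03882213 -0.18703216]
```

```bash
cat > m.py <<'E'
import sys
from cell import read_state
from h import *
# usage: m.py x y z roll pitch yaw -> shift cm, rotvec
a=list(map(float,sys.argv[1:])); s=read_state()
R=Ro.from_euler('xyz',s["tool_rot"]); G=Ro.from_euler('xyz',a[3:6])
print("t",s["clock"],"pos",s["eef_pos"].round(1),"rot",s["tool_rot"].round(3),"q",s["qpos"].round(2),"w",s["width"].round(1))
print("d",(R.inv().apply(np.array(a[:3])-s["eef_pos"])/10).round(2),"a",(R.inv()*G).as_rotvec().round(3))
E
python3 m.py 662 31 300 3.1416 0 1.664
```

```text
Traceback (most recent call last):
  File "m.py", line 7, in <module>
    print("t",s["clock"],"pos",s["eef_pos"].round(1),"rot",s["tool_rot"].round(3),"q",s["qpos"].round(2),"w",s["width"].round(1))
                                                                                                             ^^^^^^^^^^^^^^^^
AttributeError: 'float' object has no attribute 'round'
```

```bash
sed -i 's/s\["width"\].round(1)/round(s["width"],1)/' m.py; python3 m.py 662 31 300 3.1416 0 1.664
```

```text
t 0.1 pos [276.5 587.6 230.5] rot [-3.14   0.     2.702] q [-1.2   0.63  0.04  1.52 -0.03  1.   -0.02] w 85.4
d [-58.58 -33.96  -6.89] a [-2.000e-03  1.000e-03  1.038e+00]
```

>>> send_rows([
  {"dx": -1, "dy": -0.6, "dz": -3, "az": 0.03, "hand": 0},
  {"dx": -4, "dy": -2.3, "dz": -5, "az": 0.1, "hand": 0},
  {"dx": -8, "dy": -4.6, "dz": -7, "az": 0.2, "hand": 0},
  {"dx": -12, "dy": -7, "dz": -7, "az": 0.32, "hand": 0},
  {"dx": -16, "dy": -9.3, "dz": -7, "az": 0.44, "hand": 0},
  {"dx": -20, "dy": -11.6, "dz": -7, "az": 0.56, "hand": 0},
  {"dx": -24, "dy": -13.9, "dz": -7, "az": 0.68, "hand": 0},
  {"dx": -28, "dy": -16.2, "dz": -7, "az": 0.8, "hand": 0},
  {"dx": -32, "dy": -18.5, "dz": -7, "az": 0.92, "hand": 0},
  {"dx": -35, "dy": -20.3, "dz": -7, "az": 1.038, "hand": 0},
])

```text
invalid input at $.series[0]: expected keys ax, ay, az, dx, dy, dz, hand
```

```bash
python3 m.py 662 31 300 3.1416 0 1.664
```

```text
t 0.1 pos [276.5 587.6 230.5] rot [-3.14   0.     2.702] q [-1.2   0.63  0.04  1.52 -0.03  1.   -0.02] w 85.4
d [-58.58 -33.96  -6.89] a [-2.000e-03  1.000e-03  1.038e+00]
```

>>> send_rows([
  {"ax": 0, "ay": 0, "az": 0.03, "dx": -1, "dy": -0.6, "dz": -3, "hand": 0},
  {"ax": 0, "ay": 0, "az": 0.1, "dx": -4, "dy": -2.3, "dz": -5, "hand": 0},
  {"ax": 0, "ay": 0, "az": 0.2, "dx": -8, "dy": -4.6, "dz": -7, "hand": 0},
  {"ax": 0, "ay": 0, "az": 0.32, "dx": -12, "dy": -7, "dz": -7, "hand": 0},
  {"ax": 0, "ay": 0, "az": 0.44, "dx": -16, "dy": -9.3, "dz": -7, "hand": 0},
  {"ax": 0, "ay": 0, "az": 0.56, "dx": -20, "dy": -11.6, "dz": -7, "hand": 0},
  {"ax": 0, "ay": 0, "az": 0.68, "dx": -24, "dy": -13.9, "dz": -7, "hand": 0},
  {"ax": 0, "ay": 0, "az": 0.8, "dx": -28, "dy": -16.2, "dz": -7, "hand": 0},
  {"ax": 0, "ay": 0, "az": 0.92, "dx": -32, "dy": -18.5, "dz": -7, "hand": 0},
  {"ax": 0, "ay": 0, "az": 1.038, "dx": -35, "dy": -20.3, "dz": -7, "hand": 0},
])

```text
clock: 1.1
eef_pos: [508.4, 252.2, 301.2]
tool_rot: [3.141, 0.001, 1.656]
force: [0.1, 0.0, 0.6]
width: 85.4
gripper_force: 0.0
```

```bash
python3 m.py 630 26 300 3.1416 0 1.664
```

```text
t 1.1 pos [508.4 252.2 301.2] rot [3.141e+00 1.000e-03 1.656e+00] q [-0.75  0.46  0.36  1.67 -0.18  1.05 -0.25] w 85.4
d [-23.58  10.19   0.15] a [ 0.     0.001 -0.008]
```

>>> send_rows([
  {"ax": 0, "ay": 0, "az": 0, "dx": -4, "dy": 1.2, "dz": -1.5, "hand": 0},
  {"ax": 0, "ay": 0, "az": 0, "dx": -8, "dy": 2.4, "dz": -3, "hand": 0},
  {"ax": 0, "ay": 0, "az": 0, "dx": -12, "dy": 3.7, "dz": -4.5, "hand": 0},
  {"ax": 0, "ay": 0, "az": 0, "dx": -16, "dy": 5, "dz": -6, "hand": 0},
  {"ax": 0, "ay": 0, "az": 0, "dx": -20, "dy": 6.2, "dz": -7.5, "hand": 0},
  {"ax": 0, "ay": 0, "az": 0, "dx": -22.5, "dy": 7, "dz": -8.5, "hand": 0},
  {"ax": 0, "ay": 0, "az": 0, "dx": -23.4, "dy": 7.2, "dz": -8.9, "hand": 0},
  {"ax": 0, "ay": 0, "az": 0, "dx": -23.4, "dy": 7.2, "dz": -8.9, "hand": 0},
  {"ax": 0, "ay": 0, "az": 0, "dx": -23.4, "dy": 7.2, "dz": -8.9, "hand": 0},
])

```text
clock: 2.0
eef_pos: [599.7, 31.3, 389.4]
tool_rot: [-3.14, -0.002, 1.666]
force: [-0.3, 0.1, -0.3]
width: 85.3
gripper_force: 0.0
```

```bash
python3 - <<'E'
from cell import *
from h import *
import cv2
i=get_image("wrist"); pickle.dump(i,open("w1.pkl","wb")); p=i["pixels"][:,:,::-1].copy()
x=[619.5,25.5,.093]
for P in planar(x,[[103,123,132],[103,-123,132],[-103,-123,132],[-103,123,132],[-85,55,177],[-85,-55,177]]).tolist()+[[662,31,222],[662+30,31,222],[662-30,31,222]]:
    u=proj(i,P)[0]; print(u.round(1)); cv2.circle(p,tuple(int(v) for v in u),2,(0,0,255),-1)
cv2.imwrite("pics/w1.png",p); print(read_state()["eef_pos"])
E
```

```text
[434.9  98.4]
[416.5 306.2]
[254.8 305.8]
[243.2  97.9]
[255.6 165.4]
[260.6 268.2]
[388.1 228.2]
[420.2 231.2]
[355.9 225.2]
[599.5827427   31.70498925 389.33416744]
```

View pics/w1.png

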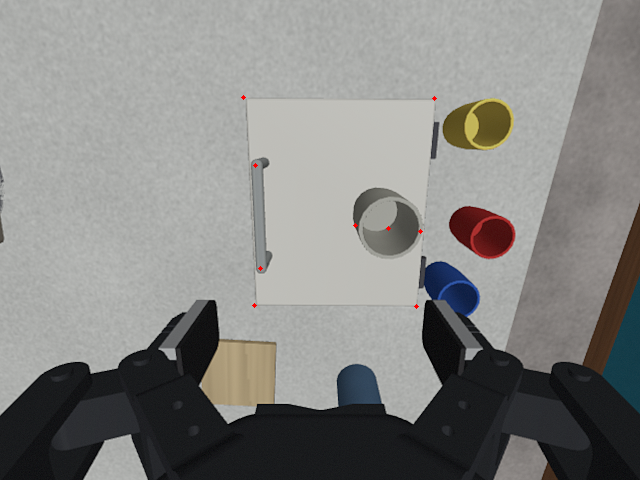

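The fit agrees with the wrist view to a few pixels: the tumbler's rim centre is at about (389,225) against a predicted (388,228), and the bar is at (257–262,163–270), about 2 mm farther in x. Corrected tumbler position: (663.5, 33.5).

>>> send_rows([
  {"ax": 0, "ay": 0, "az": 0, "dx": -0.2, "dy": 3, "dz": 3, "hand": 0},
  {"ax": 0, "ay": 0, "az": 0, "dx": -0.4, "dy": 6.4, "dz": 6, "hand": 0},
  {"ax": 0, "ay": 0, "az": 0, "dx": -0.4, "dy": 6.4, "dz": 9, "hand": 0},
  {"ax": 0, "ay": 0, "az": 0, "dx": -0.4, "dy": 6.4, "dz": 11, "hand": 0},
  {"ax": 0, "ay": 0, "az": 0, "dx": -0.4, "dy": 6.4, "dz": 13.5, "hand": 0},
  {"ax": 0, "ay": 0, "az": 0, "dx": -0.4, "dy": 6.4, "dz": 16, "hand": 0},
  {"ax": 0, "ay": 0, "az": 0, "dx": -0.4, "dy": 6.4, "dz": 18.5, "hand": 0},
  {"ax": 0, "ay": 0, "az": 0, "dx": -0.4, "dy": 6.4, "dz": 20.5, "hand": 0},
  {"ax": 0, "ay": 0, "az": 0, "dx": -0.4, "dy": 6.4, "dz": 21.7, "hand": 0},
  {"ax": 0, "ay": 0, "az": 0, "dx": -0.4, "dy": 6.4, "dz": 21.7, "hand": 0},
])

```text
clock: 3.05
eef_pos: [662.8, 33.0, 171.1]
tool_rot: [-3.137, -0.001, 1.666]
force: [0.1, 0.5, 0.4]
width: 85.3
gripper_force: 0.0
```

>>> send_rows([
  {"ax": 0, "ay": 0, "az": 0, "dx": 0, "dy": 0, "dz": 0, "hand": 0.2},
  {"ax": 0, "ay": 0, "az": 0, "dx": 0, "dy": 0, "dz": 0, "hand": 0.4},
  {"ax": 0, "ay": 0, "az": 0, "dx": 0, "dy": 0, "dz": 0, "hand": 0.6},
  {"ax": 0, "ay": 0, "az": 0, "dx": 0, "dy": 0, "dz": 0, "hand": 0.6},
  {"ax": 0, "ay": 0, "az": 0, "dx": 0, "dy": 0, "dz": 0, "hand": 0.6},
  {"ax": 0, "ay": 0, "az": 0, "dx": 0, "dy": 0, "dz": 0, "hand": 0.6},
  {"ax": 0, "ay": 0, "az": 0, "dx": 0, "dy": 0, "dz": 0, "hand": 0.6},
])

```text
clock: 3.75
eef_pos: [665.4, 31.2, 175.0]
tool_rot: [3.139, -0.0, 1.664]
force: [-1.5, 1.2, 6.6]
width: 59.7
gripper_force: 65.0
```

>>> send_rows([
  {"ax": 0, "ay": 0, "az": 0, "dx": 0, "dy": 0, "dz": -0.5, "hand": 0.6},
  {"ax": 0, "ay": 0, "az": 0, "dx": 0, "dy": 0, "dz": -1.5, "hand": 0.6},
  {"ax": 0, "ay": 0, "az": 0, "dx": 0, "dy": 0, "dz": -3, "hand": 0.6},
  {"ax": 0, "ay": 0, "az": 0, "dx": 0, "dy": 0, "dz": -5, "hand": 0.6},
  {"ax": 0, "ay": 0, "az": 0, "dx": 0, "dy": 0, "dz": -7, "hand": 0.6},
  {"ax": 0, "ay": 0, "az": 0, "dx": 0, "dy": 0, "dz": -9, "hand": 0.6},
  {"ax": 0, "ay": 0, "az": 0, "dx": 0, "dy": 0, "dz": -10.5, "hand": 0.6},
  {"ax": 0, "ay": 0, "az": 0, "dx": 0, "dy": 0, "dz": -11.5, "hand": 0.6},
  {"ax": 0, "ay": 0, "az": 0, "dx": 0, "dy": 0, "dz": -12, "hand": 0.6},
  {"ax": 0, "ay": 0, "az": 0, "dx": 0, "dy": 0, "dz": -12, "hand": 0.6},
])

```text
clock: 4.75
eef_pos: [664.7, 31.1, 294.0]
tool_rot: [3.141, -0.0, 1.664]
force: [-0.1, -0.4, -1.3]
width: 59.1
gripper_force: 64.7
```

```bash
python3 - <<'E'
from cell import *
import cv2
p=get_image("scene")["pixels"][:,:,::-1][120:300,230:430]
q=get_image("wrist")["pixels"][:,:,::-1]
cv2.imwrite("pics/s2.png",cv2.hconcat([cv2.resize(p,(400,360)),cv2.resize(q,(400,360))]))
E
python3 m.py 484 -305 290 3.1416 0 1.664
```

```text
t 4.85 pos [664.1  31.2 292.6] rot [-3.14  -0.     1.664] q [-0.3   0.62  0.38  1.4  -0.24  1.17  0.2 ] w 59.4
d [-31.8  -21.05   0.28] a [-0.001 -0.    -0.   ]
```

View pics/s2.png

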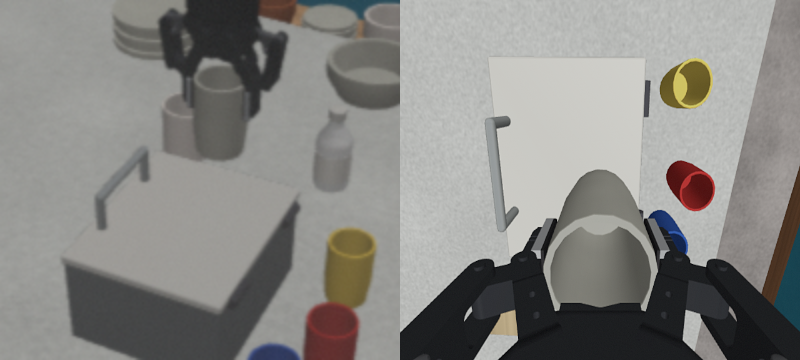

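The tumbler is held upright between the pads, clear of the lid; the lid is shut. Now I'll carry it to the board.

>>> send_rows([
  {"ax": 0, "ay": 0, "az": 0, "dx": -0.6, "dy": -0.4, "dz": 0, "hand": 0.6},
  {"ax": 0, "ay": 0, "az": 0, "dx": -2.2, "dy": -1.5, "dz": 0, "hand": 0.6},
  {"ax": 0, "ay": 0, "az": 0, "dx": -4.6, "dy": -3.1, "dz": 0, "hand": 0.6},
  {"ax": 0, "ay": 0, "az": 0, "dx": -7.4, "dy": -4.9, "dz": 0, "hand": 0.6},
  {"ax": 0, "ay": 0, "az": 0, "dx": -10.4, "dy": -6.9, "dz": 0, "hand": 0.6},
  {"ax": 0, "ay": 0, "az": 0, "dx": -13.4, "dy": -8.9, "dz": 0, "hand": 0.6},
  {"ax": 0, "ay": 0, "az": 0, "dx": -16.4, "dy": -10.9, "dz": 0, "hand": 0.6},
  {"ax": 0, "ay": 0, "az": 0, "dx": -19.4, "dy": -12.9, "dz": 0, "hand": 0.6},
  {"ax": 0, "ay": 0, "az": 0, "dx": -22.4, "dy": -14.8, "dz": 0, "hand": 0.6},
  {"ax": 0, "ay": 0, "az": 0, "dx": -25.2, "dy": -16.7, "dz": 0, "hand": 0.6},
])

```text
clock: 5.85
eef_pos: [519.9, -237.1, 292.8]
tool_rot: [-3.14, -0.0, 1.663]
force: [-0.1, -1.4, -1.8]
width: 59.5
gripper_force: 64.8
```

>>> send_rows([
  {"ax": 0, "ay": 0, "az": 0, "dx": -2.5, "dy": -1.7, "dz": 0, "hand": 0.6},
  {"ax": 0, "ay": 0, "az": 0, "dx": -4.5, "dy": -3, "dz": 1, "hand": 0.6},
  {"ax": 0, "ay": 0, "az": 0, "dx": -6, "dy": -4, "dz": 3, "hand": 0.6},
  {"ax": 0, "ay": 0, "az": 0, "dx": -6.6, "dy": -4.35, "dz": 6, "hand": 0.6},
  {"ax": 0, "ay": 0, "az": 0, "dx": -6.6, "dy": -4.35, "dz": 9, "hand": 0.6},
  {"ax": 0, "ay": 0, "az": 0, "dx": -6.6, "dy": -4.35, "dz": 12, "hand": 0.6},
  {"ax": 0, "ay": 0, "az": 0, "dx": -6.6, "dy": -4.35, "dz": 15, "hand": 0.6},
  {"ax": 0, "ay": 0, "az": 0, "dx": -6.6, "dy": -4.35, "dz": 17, "hand": 0.6},
  {"ax": 0, "ay": 0, "az": 0, "dx": -6.6, "dy": -4.35, "dz": 18, "hand": 0.6},
  {"ax": 0, "ay": 0, "az": 0, "dx": -6.6, "dy": -4.35, "dz": 18, "hand": 0.6},
])

```text
clock: 6.85
eef_pos: [483.2, -304.8, 112.0]
tool_rot: [-3.139, -0.002, 1.663]
force: [-0.3, 0.5, -0.6]
width: 59.6
gripper_force: 64.9
```

```bash
python3 - <<'E'
from cell import *
from h import *
import cv2
for n in("top","scene"):
    i=get_image(n); e=read_state()["eef_pos"]
    b=planar([484,-305,.035],[[65,65,12],[65,-65,12],[-65,-65,12],[-65,65,12]])
    p=i["pixels"][:,:,::-1].copy()
    u=proj(i,[484,-305,12])[0].astype(int); s=(slice(u[1]-90,u[1]+90),slice(u[0]-100,u[0]+100))
    for P in b.tolist()+[[e[0],e[1],e[2]-43],[484,-305,12]]:
        cv2.circle(p,tuple(int(v) for v in proj(i,P)[0].round()),1,(0,0,255),-1)
    globals()[n]=cv2.resize(p[s],(400,360))
cv2.imwrite("pics/p3.png",cv2.hconcat([top,scene]))
E
python3 m.py 484 -305 56 3.1416 0 1.664
```

```text
t 6.95 pos [ 484.7 -305.6  113.9] rot [3.141e+00 1.000e-03 1.663e+00] q [ 0.31  0.7   0.31  1.85 -0.33  0.65  0.92] w 59.4
d [ 0.07 -0.06  5.79] a [ 0.001  0.001 -0.001]
```

View pics/p3.png

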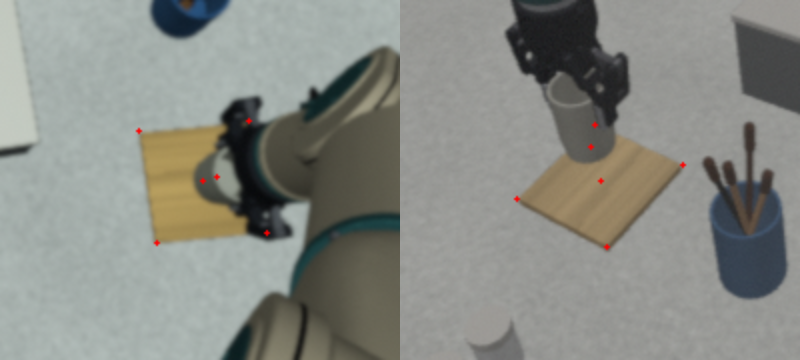

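The hand is centred over the board and the tumbler hangs upright, its foot near (588,155) in the scene crop. Lowering.

>>> send_rows([
  {"ax": 0, "ay": 0, "az": 0, "dx": 0.05, "dy": -0.05, "dz": 1, "hand": 0.6},
  {"ax": 0, "ay": 0, "az": 0, "dx": 0.05, "dy": -0.05, "dz": 2.2, "hand": 0.6},
  {"ax": 0, "ay": 0, "az": 0, "dx": 0.05, "dy": -0.05, "dz": 3.4, "hand": 0.6},
  {"ax": 0, "ay": 0, "az": 0, "dx": 0.05, "dy": -0.05, "dz": 4.4, "hand": 0.6},
  {"ax": 0, "ay": 0, "az": 0, "dx": 0.05, "dy": -0.05, "dz": 5, "hand": 0.6},
  {"ax": 0, "ay": 0, "az": 0, "dx": 0.05, "dy": -0.05, "dz": 5.2, "hand": 0.6},
  {"ax": 0, "ay": 0, "az": 0, "dx": 0.05, "dy": -0.05, "dz": 5.3, "hand": 0.6},
  {"ax": 0, "ay": 0, "az": 0, "dx": 0.05, "dy": -0.05, "dz": 5.4, "hand": 0.6},
  {"ax": 0, "ay": 0, "az": 0, "dx": 0.05, "dy": -0.05, "dz": 5.4, "hand": 0.6},
])

```text
clock: 7.85
eef_pos: [484.1, -304.7, 59.5]
tool_rot: [3.141, 0.0, 1.664]
force: [0.3, 0.9, -1.4]
width: 59.2
gripper_force: 64.9
```

>>> send_rows([
  {"ax": 0, "ay": 0, "az": 0, "dx": 0, "dy": 0, "dz": 0.1, "hand": 0.6},
  {"ax": 0, "ay": 0, "az": 0, "dx": 0, "dy": 0, "dz": 0.2, "hand": 0.6},
  {"ax": 0, "ay": 0, "az": 0, "dx": 0, "dy": 0, "dz": 0.2, "hand": 0.6},
])

```text
clock: 8.15
eef_pos: [483.9, -304.6, 57.3]
tool_rot: [3.142, -0.0, 1.664]
force: [-0.0, 0.3, -1.7]
width: 59.7
gripper_force: 64.9
```

>>> send_rows([
  {"ax": 0, "ay": 0, "az": 0, "dx": 0, "dy": 0, "dz": 0.1, "hand": 0.6},
  {"ax": 0, "ay": 0, "az": 0, "dx": 0, "dy": 0, "dz": 0.2, "hand": 0.6},
  {"ax": 0, "ay": 0, "az": 0, "dx": 0, "dy": 0, "dz": 0.2, "hand": 0.6},
])

```text
clock: 8.45
eef_pos: [483.8, -304.5, 55.1]
tool_rot: [-3.141, -0.0, 1.664]
force: [0.1, -1.1, -1.3]
width: 59.6
gripper_force: 64.9
```

```bash
python3 m.py 484 -305 56 3.1416 0 1.664; python3 -c "
from cell import *;print(read_state()['force'])"
```

```text
t 8.45 pos [ 483.8 -304.5   55.1] rot [-3.141 -0.     1.664] q [ 0.35  0.78  0.26  1.88 -0.37  0.53  0.95] w 59.6
d [-0.05  0.02 -0.09] a [-0. -0. -0.]
[ 0.13730839 -1.0901206  -1.32441593]
```

>>> send_rows([
  {"ax": 0, "ay": 0, "az": 0, "dx": 0, "dy": 0, "dz": 0.1, "hand": 0.6},
  {"ax": 0, "ay": 0, "az": 0, "dx": 0, "dy": 0, "dz": 0.15, "hand": 0.6},
  {"ax": 0, "ay": 0, "az": 0, "dx": 0, "dy": 0, "dz": 0.15, "hand": 0.6},
])

```text
clock: 8.75
eef_pos: [483.8, -304.7, 55.0]
tool_rot: [3.141, -0.0, 1.664]
force: [-2.4, 2.1, 8.7]
width: 59.5
gripper_force: 65.7
```

>>> send_rows([
  {"ax": 0, "ay": 0, "az": 0, "dx": 0, "dy": 0, "dz": 0.1, "hand": 0.6},
  {"ax": 0, "ay": 0, "az": 0, "dx": 0, "dy": 0, "dz": 0.1, "hand": 0.6},
])

```text
clock: 8.95
eef_pos: [483.8, -304.7, 54.9]
tool_rot: [3.141, -0.0, 1.663]
force: [-4.5, 2.1, 17.1]
width: 59.7
gripper_force: 66.2
```

Contact. I'll ease off the push, then release.

>>> send_rows([
  {"ax": 0, "ay": 0, "az": 0, "dx": 0, "dy": 0, "dz": -0.15, "hand": 0.6},
  {"ax": 0, "ay": 0, "az": 0, "dx": 0, "dy": 0, "dz": -0.15, "hand": 0.3},
  {"ax": 0, "ay": 0, "az": 0, "dx": 0, "dy": 0, "dz": -0.15, "hand": 0.2},
  {"ax": 0, "ay": 0, "az": 0, "dx": 0, "dy": 0, "dz": -0.15, "hand": 0.1},
  {"ax": 0, "ay": 0, "az": 0, "dx": 0, "dy": 0, "dz": -0.15, "hand": 0},
  {"ax": 0, "ay": 0, "az": 0, "dx": 0, "dy": 0, "dz": -0.15, "hand": 0},
  {"ax": 0, "ay": 0, "az": 0, "dx": 0, "dy": 0, "dz": -0.15, "hand": 0},
])

```text
clock: 9.65
eef_pos: [483.8, -304.5, 54.1]
tool_rot: [-3.141, -0.0, 1.664]
force: [0.5, -0.6, -0.1]
width: 85.4
gripper_force: 0.0
```

>>> send_rows([
  {"ax": 0, "ay": 0, "az": 0, "dx": 0, "dy": 0, "dz": -1, "hand": 0},
  {"ax": 0, "ay": 0, "az": 0, "dx": 0, "dy": 0, "dz": -3, "hand": 0},
  {"ax": 0, "ay": 0, "az": 0, "dx": 0, "dy": 0, "dz": -5.5, "hand": 0},
  {"ax": 0, "ay": 0, "az": 0, "dx": 0, "dy": 0, "dz": -9, "hand": 0},
  {"ax": 0, "ay": 0, "az": 0, "dx": 0, "dy": 0, "dz": -13, "hand": 0},
  {"ax": 0, "ay": 0, "az": 0, "dx": 0, "dy": 0, "dz": -17, "hand": 0},
  {"ax": 0, "ay": 0, "az": 0, "dx": 0, "dy": 0, "dz": -21, "hand": 0},
  {"ax": 0, "ay": 0, "az": 0, "dx": 0, "dy": 0, "dz": -24, "hand": 0.2},
  {"ax": 0, "ay": 0, "az": 0, "dx": 0, "dy": 0, "dz": -25, "hand": 0.4},
  {"ax": 0, "ay": 0, "az": 0, "dx": 0, "dy": 0, "dz": -25, "hand": 0.4},
])

```text
clock: 10.65
eef_pos: [484.3, -305.0, 305.9]
tool_rot: [3.139, 0.002, 1.664]
force: [0.1, 0.4, -0.1]
width: 51.5
gripper_force: 0.0
```

```bash
python3 m.py 484 14 330 3.1416 -0.35 1.664
```

```text
t 10.65 pos [ 484.3 -305.   305.9] rot [3.139e+00 2.000e-03 1.664e+00] q [ 0.23  0.47  0.43  1.65 -0.21  1.07  0.82] w 51.5
d [31.76  2.94 -2.45] a [0.003 0.352 0.   ]
```

```bash
python3 - <<'E'
from cell import *
from h import *
s=read_state();R=Ro.from_euler('xyz',s["tool_rot"]);G=Ro.from_euler('xyz',[np.pi,0,1.664])*Ro.from_rotvec([-.35,0,0])
print("d",(R.inv().apply(np.array([505,15,290])-s["eef_pos"])/10).round(2),(R.inv()*G).as_rotvec().round(3),G.as_euler('xyz').round(3),G.as_matrix()[:,2])
E
```

```text
d [31.67  5.03  1.55] [-0.347  0.002  0.   ] [2.792 0.    1.664] [ 0.34140952  0.03191308 -0.93937271]
```

>>> send_rows([
  {"ax": 0, "ay": 0, "az": 0, "dx": 1, "dy": 0.2, "dz": 0, "hand": 0.5},
  {"ax": 0, "ay": 0, "az": 0, "dx": 4, "dy": 0.6, "dz": 0, "hand": 0.5},
  {"ax": -0.05, "ay": 0, "az": 0, "dx": 8, "dy": 1.2, "dz": 0, "hand": 0.5},
  {"ax": -0.1, "ay": 0, "az": 0, "dx": 12, "dy": 2, "dz": 0, "hand": 0.5},
  {"ax": -0.15, "ay": 0, "az": 0, "dx": 16, "dy": 2.8, "dz": 0.3, "hand": 0.5},
  {"ax": -0.2, "ay": 0, "az": 0, "dx": 20, "dy": 3.5, "dz": 0.6, "hand": 0.5},
  {"ax": -0.25, "ay": 0, "az": 0, "dx": 24, "dy": 4, "dz": 0.9, "hand": 0.5},
  {"ax": -0.3, "ay": 0, "az": 0, "dx": 28, "dy": 4.5, "dz": 1.2, "hand": 0.5},
  {"ax": -0.35, "ay": 0, "az": 0, "dx": 30.5, "dy": 4.8, "dz": 1.4, "hand": 0.5},
  {"ax": -0.35, "ay": 0, "az": 0, "dx": 31.7, "dy": 5, "dz": 1.5, "hand": 0.5},
])

```text
clock: 11.65
eef_pos: [500.2, 19.3, 286.3]
tool_rot: [2.798, -0.002, 1.668]
force: [0.1, -0.5, -0.4]
width: 42.9
gripper_force: 0.0
```

>>> send_rows([
  {"ax": 0, "ay": 0, "az": 0, "dx": 0, "dy": 0, "dz": 0, "hand": 0.5},
  {"ax": 0, "ay": 0, "az": 0, "dx": 0, "dy": 0, "dz": 0, "hand": 0.5},
])

```text
clock: 11.85
eef_pos: [503.5, 15.8, 288.2]
tool_rot: [2.794, 0.0, 1.665]
force: [0.4, -0.6, 0.8]
width: 42.8
gripper_force: 0.0
```

```bash
python3 - <<'E'
from cell import *
from h import *
import cv2
s=read_state(); i=get_image("wrist"); pickle.dump(i,open("w2.pkl","wb")); p=i["pixels"][:,:,::-1].copy()
for P in planar([621,25.5,.093],[[-85,55,177],[-85,0,177],[-85,-55,177]]).tolist():
    u=proj(i,P)[0]; print(u.round(1)); cv2.circle(p,tuple(int(v) for v in u),2,(0,0,255),-1)
t=get_image("top")["pixels"][210:370,380:520,::-1]
cv2.imwrite("pics/w4.png",cv2.hconcat([cv2.resize(p,(480,360)),cv2.resize(t,(315,360))]))
R=Ro.from_euler('xyz',s["tool_rot"]); print(s["eef_pos"],s["tool_rot"])
print("d",(R.inv().apply(np.array([543,18.2,159.1])-s["eef_pos"])/10).round(2))
E
```

```text
[311.1 165.5]
[311.5 237.8]
[311.9 302.2]
[503.47812826  15.81482134 288.21595785] [2.79396285e+00 3.37873272e-04 1.66458142e+00]
d [-0.13 -0.68 13.49]
```

View pics/w4.png

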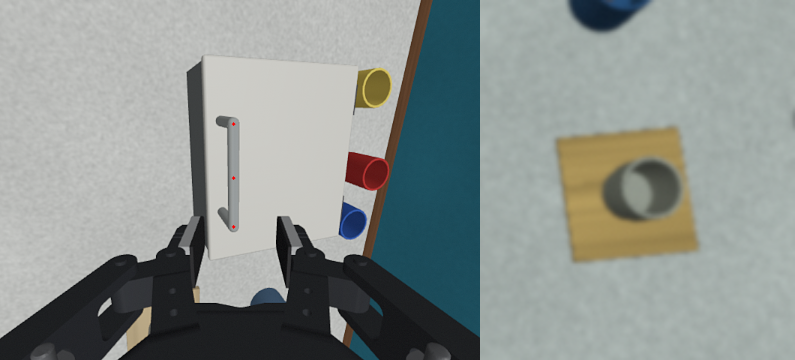

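The bar lies exactly under the predicted points, running from (233,123) to (233,227). The tumbler stands upright with its foot in the middle of the board. Now I'll approach the bar.

>>> send_rows([
  {"ax": 0, "ay": 0, "az": 0, "dx": -0.1, "dy": -0.7, "dz": 1, "hand": 0.5},
  {"ax": 0, "ay": 0, "az": 0, "dx": -0.1, "dy": -0.7, "dz": 3, "hand": 0.5},
  {"ax": 0, "ay": 0, "az": 0, "dx": -0.1, "dy": -0.7, "dz": 5.5, "hand": 0.5},
  {"ax": 0, "ay": 0, "az": 0, "dx": -0.1, "dy": -0.7, "dz": 8, "hand": 0.5},
  {"ax": 0, "ay": 0, "az": 0, "dx": -0.1, "dy": -0.7, "dz": 10, "hand": 0.5},
  {"ax": 0, "ay": 0, "az": 0, "dx": -0.1, "dy": -0.7, "dz": 12, "hand": 0.5},
  {"ax": 0, "ay": 0, "az": 0, "dx": -0.1, "dy": -0.7, "dz": 13, "hand": 0.5},
  {"ax": 0, "ay": 0, "az": 0, "dx": -0.1, "dy": -0.7, "dz": 13.5, "hand": 0.5},
  {"ax": 0, "ay": 0, "az": 0, "dx": -0.1, "dy": -0.7, "dz": 13.5, "hand": 0.5},
])

```text
clock: 12.85
eef_pos: [545.1, 17.0, 161.3]
tool_rot: [2.799, 0.001, 1.663]
force: [0.3, 1.4, -0.5]
width: 42.8
gripper_force: 0.0
```

>>> send_rows([
  {"ax": 0, "ay": 0, "az": 0, "dx": 0, "dy": 0, "dz": 0, "hand": 0.7},
  {"ax": 0, "ay": 0, "az": 0, "dx": 0, "dy": 0, "dz": 0, "hand": 0.8},
  {"ax": 0, "ay": 0, "az": 0, "dx": 0, "dy": 0, "dz": 0, "hand": 1},
  {"ax": 0, "ay": 0, "az": 0, "dx": 0, "dy": 0, "dz": 0, "hand": 1},
  {"ax": 0, "ay": 0, "az": 0, "dx": 0, "dy": 0, "dz": 0, "hand": 1},
  {"ax": 0, "ay": 0, "az": 0, "dx": 0, "dy": 0, "dz": 0, "hand": 1},
])

```text
clock: 13.45
eef_pos: [541.5, 17.5, 161.9]
tool_rot: [2.801, -0.002, 1.661]
force: [-8.3, -2.2, 2.1]
width: 9.6
gripper_force: 58.5
```

```bash
cat > arc.py <<'E'
from cell import *
from h import *
# arc of TCP about the hinge line, in current tool axes; lid from a0 to 45 deg
s=read_state();R=Ro.from_euler('xyz',s["tool_rot"]); print(s["clock"],s["eef_pos"].round(1),s["tool_rot"].round(3),s["qpos"].round(2),s["width"])
c,si=np.cos(.093),np.sin(.093)
h=np.array([621+100*c,25.5+100*si,120]); ax=np.array([-si,c,0])
v=s["eef_pos"]-h; v0=v
for a in np.linspace(0,.785,11)[1:]:
    Q=Ro.from_rotvec(a*ax)   # -x -> +z
    d=R.inv().apply(Q.apply(v)-v)/10; print(round(a,3),d.round(2),(R.inv()*Q*R).as_rotvec().round(3))
E
python3 arc.py
```

```text
13.45 [541.5  17.5 161.9] [ 2.801e+00 -2.000e-03  1.661e+00] [-0.37  0.5   0.4   2.22 -1.1   0.23  1.1 ] 9.622355922812604
0.078 [ 0.    0.83 -1.19] [ 0.078 -0.     0.   ]
0.157 [ 0.01  1.75 -2.31] [ 0.157 -0.     0.   ]
0.236 [ 0.01  2.75 -3.35] [ 0.235 -0.001  0.   ]
0.314 [ 0.02  3.84 -4.32] [ 0.314 -0.001  0.   ]
0.392 [ 0.02  4.99 -5.19] [ 0.392 -0.001  0.   ]
0.471 [ 0.03  6.22 -5.97] [ 0.471 -0.001  0.001]
0.55 [ 0.03  7.49 -6.66] [ 0.549 -0.002  0.001]
0.628 [ 0.04  8.82 -7.24] [ 0.628 -0.002  0.001]
0.706 [ 0.04 10.19 -7.71] [ 0.706 -0.002  0.001]
0.785 [ 0.05 11.6  -8.08] [ 0.785 -0.002  0.001]
```

>>> send_rows([
  {"ax": 0.02, "ay": 0, "az": 0, "dx": 0, "dy": 0.2, "dz": -0.3, "hand": 1},
  {"ax": 0.04, "ay": 0, "az": 0, "dx": 0, "dy": 0.4, "dz": -0.6, "hand": 1},
  {"ax": 0.08, "ay": 0, "az": 0, "dx": 0, "dy": 0.85, "dz": -1.2, "hand": 1},
  {"ax": 0.12, "ay": 0, "az": 0, "dx": 0, "dy": 1.3, "dz": -1.77, "hand": 1},
  {"ax": 0.157, "ay": 0, "az": 0, "dx": 0, "dy": 1.75, "dz": -2.3, "hand": 1},
  {"ax": 0.157, "ay": 0, "az": 0, "dx": 0, "dy": 1.75, "dz": -2.3, "hand": 1},
])

```text
clock: 14.05
eef_pos: [550.4, 18.3, 190.1]
tool_rot: [2.96, -0.002, 1.663]
force: [-8.6, -3.0, 2.1]
width: 10.1
gripper_force: 60.3
```

```bash
python3 arc.py | head -1; python3 - <<'E'
from cell import *
import cv2
p=get_image("scene")["pixels"][:,:,::-1][100:310,220:420]
q=get_image("wrist")["pixels"][:,:,::-1]
cv2.imwrite("pics/s5.png",cv2.hconcat([cv2.resize(p,(400,420)),cv2.resize(q,(400,420))]))
E
```

```text
14.05 [550.4  18.3 190.1] [ 2.960e+00 -2.000e-03  1.663e+00] [-0.59  0.58  0.76  2.02 -0.76  0.62  0.76] 10.111874032959335
```

View pics/s5.png

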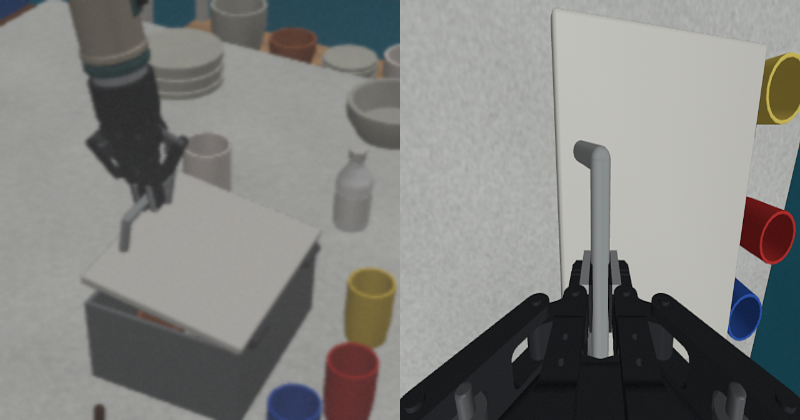

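The lid is raised by the bar, which lies between the pads, and the forces are small. I'll continue along the arc, whose offsets in tool axes stay the same.

>>> send_rows([
  {"ax": 0.02, "ay": 0, "az": 0, "dx": 0, "dy": 0.2, "dz": -0.31, "hand": 1},
  {"ax": 0.05, "ay": 0, "az": 0, "dx": 0, "dy": 0.52, "dz": -0.77, "hand": 1},
  {"ax": 0.08, "ay": 0, "az": 0, "dx": 0, "dy": 0.85, "dz": -1.21, "hand": 1},
  {"ax": 0.12, "ay": 0, "az": 0, "dx": 0, "dy": 1.3, "dz": -1.79, "hand": 1},
  {"ax": 0.157, "ay": 0, "az": 0, "dx": 0, "dy": 1.75, "dz": -2.31, "hand": 1},
  {"ax": 0.196, "ay": 0, "az": 0, "dx": 0, "dy": 2.24, "dz": -2.84, "hand": 1},
  {"ax": 0.235, "ay": 0, "az": 0, "dx": 0, "dy": 2.75, "dz": -3.35, "hand": 1},
  {"ax": 0.275, "ay": 0, "az": 0, "dx": 0, "dy": 3.29, "dz": -3.85, "hand": 1},
  {"ax": 0.314, "ay": 0, "az": 0, "dx": 0, "dy": 3.84, "dz": -4.32, "hand": 1},
  {"ax": 0.314, "ay": 0, "az": 0, "dx": 0, "dy": 3.84, "dz": -4.32, "hand": 1},
])

```text
clock: 15.15
eef_pos: [581.5, 21.0, 240.7]
tool_rot: [-3.011, -0.001, 1.662]
force: [-5.9, -1.1, 4.3]
width: 10.0
gripper_force: 60.5
```

>>> send_rows([
  {"ax": 0.02, "ay": 0, "az": 0, "dx": 0, "dy": 0.2, "dz": -0.31, "hand": 1},
  {"ax": 0.05, "ay": 0, "az": 0, "dx": 0, "dy": 0.52, "dz": -0.77, "hand": 1},
  {"ax": 0.08, "ay": 0, "az": 0, "dx": 0, "dy": 0.85, "dz": -1.21, "hand": 1},
  {"ax": 0.12, "ay": 0, "az": 0, "dx": 0, "dy": 1.3, "dz": -1.79, "hand": 1},
  {"ax": 0.157, "ay": 0, "az": 0, "dx": 0, "dy": 1.75, "dz": -2.31, "hand": 1},
  {"ax": 0.157, "ay": 0, "az": 0, "dx": 0, "dy": 1.75, "dz": -2.31, "hand": 1},
])

```text
clock: 15.75
eef_pos: [602.5, 22.9, 261.4]
tool_rot: [-2.855, -0.001, 1.662]
force: [-5.0, -1.5, 2.7]
width: 9.7
gripper_force: 60.5
```

```bash
python3 - <<'E'
from cell import *
from h import *
s=read_state();R=Ro.from_euler('xyz',s["tool_rot"]).as_matrix()
c,si=np.cos(.093),np.sin(.093); h=np.array([621+100*c,25.5+100*si,120])
g=s["eef_pos"]-19*R[:,2]-h; xl=-(g[0]*c+g[1]*si)
print(s["clock"],"bar rel",xl,g[2],"r",np.hypot(xl,g[2]),"want r",np.hypot(185,57),"lid",np.arctan2(g[2],xl)-np.arctan2(57,185),"tool turn",s["tool_rot"],s["qpos"].round(2),s["force"])
E
```

```text
15.75 bar rel 113.27542428761942 159.6123327209583 r 195.7228103828629 want r 193.58202395883765 lid 0.6547172258886379 tool turn [-2.85527685e+00 -5.72495743e-04  1.66185934e+00] [-0.49  0.83  0.84  1.35 -0.49  1.49  0.46] [-4.99295778 -1.5315629   2.73457392]
```

>>> send_rows([
  {"ax": 0.02, "ay": 0, "az": 0, "dx": 0, "dy": 0.2, "dz": -0.31, "hand": 1},
  {"ax": 0.05, "ay": 0, "az": 0, "dx": 0, "dy": 0.52, "dz": -0.77, "hand": 1},
  {"ax": 0.08, "ay": 0, "az": 0, "dx": 0, "dy": 0.85, "dz": -1.21, "hand": 1},
  {"ax": 0.12, "ay": 0, "az": 0, "dx": 0, "dy": 1.3, "dz": -1.79, "hand": 1},
  {"ax": 0.15, "ay": 0, "az": 0, "dx": 0, "dy": 1.66, "dz": -2.21, "hand": 1},
  {"ax": 0.15, "ay": 0, "az": 0, "dx": 0, "dy": 1.66, "dz": -2.21, "hand": 1},
  {"ax": 0.15, "ay": 0, "az": 0, "dx": 0, "dy": 1.66, "dz": -2.21, "hand": 1},
])

```text
clock: 16.45
eef_pos: [624.9, 24.9, 277.5]
tool_rot: [-2.709, 0.0, 1.662]
force: [-2.5, -1.5, 0.4]
width: 9.8
gripper_force: 60.3
```

```bash
python3 - <<'E'
from cell import *
from h import *
import cv2
s=read_state();R=Ro.from_euler('xyz',s["tool_rot"]).as_matrix()
c,si=np.cos(.093),np.sin(.093); h=np.array([621+100*c,25.5+100*si,120])
g=s["eef_pos"]-19*R[:,2]-h; xl=-(g[0]*c+g[1]*si)
print(s["clock"],"lid",np.arctan2(g[2],xl)-np.arctan2(57,185),s["tool_rot"],s["force"])
i=get_image("scene"); p=cv2.resize(i["pixels"][60:340,110:430,::-1],None,fx=2.5,fy=2.0*1.05) 
o=np.array([110,60])
for a,col in((.70,(255,0,0)),(.785,(0,255,0)),(.87,(0,0,255))):
    Q=Ro.from_rotvec([0,a,0])
    P=Q.apply([[-203,y,12] for y in(-123,123)])+[100,0,120]
    P=planar([621,25.5,.093],P)
    for u in proj(i,P): 
        print(a,u.round(1)); cv2.circle(p,tuple(int(v) for v in (u-o)*[2.5,2.1]),3,col,-1)
cv2.imwrite("pics/s6.png",p)
E
```

```text
16.45 lid 0.8045830223429825 [-2.70897175e+00  1.46143347e-05  1.66199978e+00] [-2.50178209 -1.54851687  0.37017239]
0.7 [276.6 210. ]
0.7 [326.7 157.4]
0.785 [281.3 206.8]
0.785 [331.2 154.2]
0.87 [286.6 204.1]
0.87 [336.2 151.3]
```

View pics/s6.png

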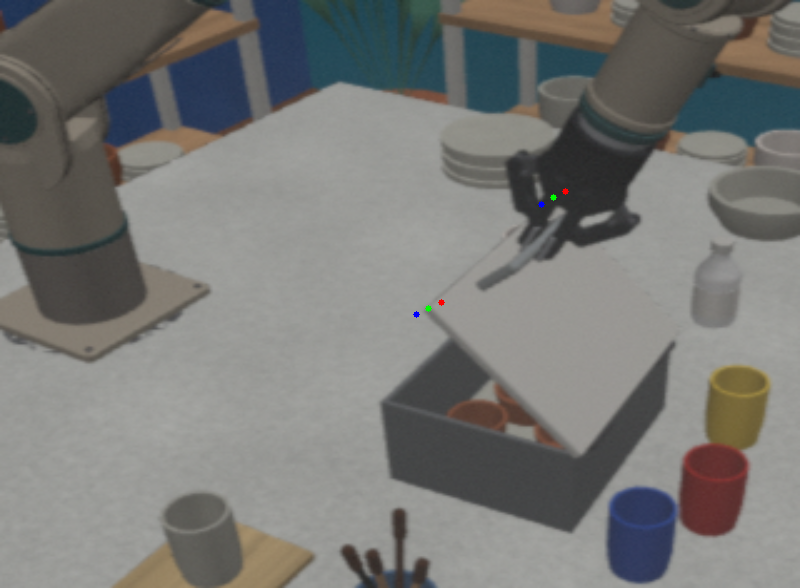

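The green 45° dot at (429,309) sits on the lid's raised corner. The arc reading of about 0.79 rad and the tool turn of about 0.776 rad agree with it, and the tumbler stands upright on the board. I'll hand in.

```bash
python3 -c "
from cell import *
s=read_state();print(s['clock'],s['eef_pos'],s['qd'].round(3),s['gripper_force']);print(finish_job())"
```

```text
16.5 [624.93714297  24.87908254 277.51113655] [-0.004 -0.002  0.003  0.004  0.004 -0.007  0.002] 60.29294550418854
the job is handed in; nothing more can be done
None
```

The tumbler stands upright in the middle of the ware board, and I handed the job in at 16.5 s with the arm still holding the lid by its bar at about 45° (readings 0.78–0.79 rad); the mug, bottle and jar were not touched.

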